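Load the dead-weight bonding press

TASK

Put the glued sample block under the dead-weight press: lay it flat, centred and square, on the steel anvil, then lower the hinged arm gently until its pad rests on the block. Then slide every slotted disc lying on the table onto the weight hanger on top of the arm, flat on one another with the rod fully home in each slot, and staggered so none can slide off: the slots of any two discs at least a quarter turn apart. Leave everything else on the table where it is.

Things in the scene. Friction and masses are not known exactly. Their poses are not given: they have to be found in the camera images.
- press: dead-weight bonding press, fixed to the table: black base plate 220 x 130 x 15 mm, steel anvil, two hinge cheeks (up to 78 mm high) and a hinged arm. Origin: centre of the base's underside, z up; its x axis points from the arm's handle end (robot side) to the hinge end, y along the hinge axis
- anvil (a point): centre of the top of the steel anvil, 30 mm above the table; the anvil is 70 mm (press x) by 44 mm (press y) and stands 15 mm proud of the base plate; the point's axes are those of the press
- hinge (a point): point on the arm's hinge axis, midway between the cheeks: 100 mm from the anvil centre along press +x, 67 mm above the table. The axis runs along press y
- press_arm (a joint): angle of the press arm (rad): 0 when level with its rubber pad resting on the block on the anvil (18 mm thick), grows as the arm is raised; 1.5 to 1.9 at the start, that is about upright, limits -0.08 and 2.0. With no block under it the arm sinks below 0. The hinge is stiff (0.6 N m), so the arm stays where it is left; 2 to 7 N at the handle moves it
- handle (a point): middle of the arm's yellow square handle, the grip point, 185 mm from the hinge axis: the handle is 18 x 18 mm and 70 mm long, in line with the arm (a grey bar 36 mm wide, 14 mm thick) at its free end. Its flat sides face press +y and -y and can be pinched so at every arm angle while the gripper keeps pointing down. The point's x axis points along the arm towards the hinge
- seat (a point): centre of the top of the weight hanger's seat (steel boss, 54 mm diameter, 14 mm high) on the arm, 100 mm from the hinge; 88 mm above the table when the arm is level, straight over the anvil. From here a steel rod of 10 mm diameter rises 42 mm, ending in a red head of 22 mm diameter, 6 mm thick, too wide for the slots; the point's z axis runs up the rod
- sample: glued sample block, 80 x 50 x 18 mm, lower half green and upper half white, loose on the table. Origin: centre of its underside; x along the 80 mm, y along the 50 mm
- disc1: slotted brass disc, 68 mm diameter, 10 mm thick, about 0.25 kg; two flats 60 mm apart on its +y and -y sides are the place to grip. Origin: its centre, 5 mm above its underside; z is its axis, both faces alike, either may lie up. Slot 15 mm wide, open at the rim on the +x side (mouth flared to 27 mm), ending 6 mm past the centre: fully home, the rod stands at the disc's centre. May be absent (None)
- slot1 (a point): point in the slot of disc1, 26 mm from its centre along its +x
- disc2: slotted copper disc, 68 mm diameter, 10 mm thick, about 0.25 kg; two flats 60 mm apart on its +y and -y sides are the place to grip. Origin: its centre, 5 mm above its underside; z is its axis, both faces alike, either may lie up. Slot 15 mm wide, open at the rim on the +x side (mouth flared to 27 mm), ending 6 mm past the centre: fully home, the rod stands at the disc's centre. May be absent (None)
- slot2 (a point): point in the slot of disc2, 26 mm from its centre along its +x
- disc3: slotted brass disc, 68 mm diameter, 10 mm thick, about 0.25 kg; two flats 60 mm apart on its +y and -y sides are the place to grip. Origin: its centre, 5 mm above its underside; z is its axis, both faces alike, either may lie up. Slot 15 mm wide, open at the rim on the +x side (mouth flared to 27 mm), ending 6 mm past the centre: fully home, the rod stands at the disc's centre. May be absent (None)
- slot3 (a point): point in the slot of disc3, 26 mm from its centre along its +x
- disc4: slotted copper disc, 68 mm diameter, 10 mm thick, about 0.25 kg; two flats 60 mm apart on its +y and -y sides are the place to grip. Origin: its centre, 5 mm above its underside; z is its axis, both faces alike, either may lie up. Slot 15 mm wide, open at the rim on the +x side (mouth flared to 27 mm), ending 6 mm past the centre: fully home, the rod stands at the disc's centre. May be absent (None)
- slot4 (a point): point in the slot of disc4, 26 mm from its centre along its +x
- objective: red microscope objective standing on the table, 38 mm diameter, 56 mm high; fragile; a bystander, origin at its underside (centre)
- tray: round steel dish, 70 mm diameter, 22 mm high; a bystander, origin at its underside (centre)
There are look-alikes about, which are no part of the job. Leave any turquoise or white look-alike of the disc1 alone. What is shaped like the sample but red is not meant.

How it is judged:
By the outcome, as a careful person would: the job done as asked, in the order asked, and still so for the second after the job is handed in, with the robot touching nothing.
Of disc1, disc2, disc3, disc4 only 2 to 3 are there at a start; the rules pass over those that are not, and their reading is None.
At some moment in a run one of disc1, disc2, disc3, disc4 may be knocked a few centimetres aside while the robot is not near it.
Once in a run the grip may slacken for a moment while it holds something.
It also fails if it takes over 210 s, if anything falls off the work surface, if the arm or the gripper's body presses on something with over 40 N, if the wrist force passes 120 N, or if a joint passes its speed limit or range.

ROBOT

A 6-joint arm with a two-finger parallel gripper is mounted at the origin on the work surface. World frame = base frame: x ahead of the robot, y to its left, z up, the work surface at z = 0. Lengths are in m, angles in rad, forces in N, time in s.
With the tool pointing down it reaches from about 0.35 to 0.775 m from the base axis. Payload 7.3 kg.
Tool frame: the origin (TCP) lies midway between the tips of the shut fingers; the grasp point (between the pads) lies 19 mm behind it; z points along the fingers, y is the line along which they close (so a half turn about z gives the same grasp; the last joint's range is limited). The gripper opens to 92 mm and grips with 3 to 60 N. Pads are 19 mm wide; open, the fingers measure 130 mm over their backs; the gripper's body (75 mm by 190 mm) begins 47 mm behind the grasp point.
Start: joints at [1.154, 0.342, 1.524, -0, 1.275, -0.146], TCP at [0.14, 0.506, 0.227] pointing down, gripper open.
Joint ranges: [-2.53, 2.53], [-0.77, 2.02], [0.04, 2.7], [-1, 4.14], [0.28, 2.66], [-3.11, 3.11]. Speed limits (rad/s): [2.57, 2.57, 3.14, 3.14, 3.14, 3.14].

INTERFACE

Orientations are given as [roll, pitch, yaw] about the fixed x, y, z axes, in that order (R = Rz(yaw) Ry(pitch) Rx(roll)).
In Python, from cell import monitor, vision, workorder gives the robot as it stands.
- The arm moves only by the tool move_arm, never from a script. Its argument "rows" is a list of rows, each a list of 5 numbers: the shift along the world's x, y, z in mm, then the turn about the world's z in rad, then the closure, from -1 (fully open) to 1 (shut). A call has 1 to 12 rows; each row shifts and turns the commanded pose from where the row before left it; what a row does not reach is not made up. A row lasts 1/10 s, in which the tool goes at most 50 mm and 8.59 degrees, less where a joint would pass 70% of its speed; a pose out of reach is approached as far as the arm can. A call is refused whole if a number of a shift passes 50 or a number of a turn 0.15, either way. A call with a gripper value outside its range is refused whole. The fingers move at their own pace and stop on an object; "newtons" is the grip in N (left out, the last holds). Time passes only in rows, so rows that do not move let the fingers close. It gives the time, the measured TCP pose, the force, the opening and the grip force at its end, in the units of the state.
- monitor.observe(): the state, without advancing time (a new reading comes with each control period).
- vision.read_camera(name): name is "scene" or "side" or "wrist"; returns the picture (420x560x3 uint8, red, green, blue); there is no depth.
- vision.get_calibration(name): a dict with "K" (3x3 intrinsics, pixels), "T" (4x4, takes a point from camera to world coordinates); the wrist camera has in their place "mount" (4x4, takes a point from camera to tool coordinates, whose origin is the TCP and whose axes are the flange's). Camera axes: x right, y up, looking along -z (the intrinsics and any distortion apply to the point x, -y, -z); pixel columns grow to the right and rows downward; lengths in m; the calibration is good to about 2 mm. A picture is of the moment at which its call begins: read the wrist's pose just before it. get_calibration takes no time and is no camera call.
- workorder.hand_in(): hands the job in; it is judged then, once.
The state is a dict: "time": time; "qpos": joint angles; "qvel": joint speeds; "joint_efforts": joint torques, N m; "tool_pos": TCP position; "tool_rot": TCP orientation; "contact_force": force on the tool from outside, world axes, zero at the start; "torque": the same for the moment, N m; "opening": finger opening in m; "grip_force": force on a finger pad.
Only numpy, scipy, OpenCV 4.12 (cv2) and the standard library are available. Lean on these libraries where they do the work, as an engineer would, in place of code of your own. Each camera call takes 0.05 s, during which the arm holds its last target. There are 200 camera calls.

## Working session

There is one attempt and no reset: what is moved stays moved. The work goes in short steps, Python scripts to look and compute and a tool call to move; the robot and the scene stay as the last step left them, time stands still between calls to the robot, and variables do not carry over. Pictures are saved under pics/ and viewed, at most 14 in all, crops included, and the job is handed in when it is done.

Besides the shell and the picture viewer there is one more tool, called after ">>>" in YAML: its name, and indented under it one key for each argument. move_arm: Moves the arm, as the interface text tells. Its arguments: {"type":"object","properties":{"rows":{"type":"array","items":{"type":"array","items":{"type":"number"}}},"newtons":{"type":"number"}},"required":["rows"]}

```bash
ls; mkdir -p pics
cat > h.py <<'E'
import numpy as np, cv2
from cell import monitor, vision, workorder
from scipy.spatial.transform import Rotation as R
def shot(name,fn=None):
    s=monitor.observe(); im=vision.read_camera(name)
    c=vision.get_calibration(name); K=np.array(c["K"])
    if "T" in c: T=np.array(c["T"])
    else:
        W=np.eye(4); W[:3,:3]=R.from_euler('xyz',s["tool_rot"]).as_matrix(); W[:3,3]=s["tool_pos"]
        T=W@np.array(c["mount"])
    if fn: cv2.imwrite("pics/"+fn,im[:,:,::-1])
    return im,K,T,c
def cast(px,K,T,z,dist=None):
    px=np.array(px,float).reshape(-1,1,2)
    u=cv2.undistortPoints(px,K,dist).reshape(-1,2)
    d=np.c_[u[:,0],-u[:,1],-np.ones(len(u))]@T[:3,:3].T
    o=T[:3,3]; t=(z-o[2])/d[:,2]
    return o+t[:,None]*d
def proj(P,K,T):
    P=np.atleast_2d(P); c=(P-T[:3,3])@T[:3,:3]
    q=np.c_[c[:,0],-c[:,1],-c[:,2]]@K.T
    return q[:,:2]/q[:,2:]
E
python3 - <<'E'
from h import *
for n in("scene","side","wrist"):
    im,K,T,c=shot(n,n+"0.png"); print(n,c.keys(),K.round(1).tolist(),T.round(3).tolist(),[c[k] for k in c if k not in("K","T","mount")])
print(monitor.observe())
print(np.array(vision.get_calibration("wrist")["mount"]).round(3).tolist())
E
```

```text
pics
scene dict_keys(['K', 'T']) [[419.6, 0.0, 282.3], [0.0, 419.6, 210.7], [0.0, 0.0, 1.0]] [[-0.181, -0.793, 0.581, 1.035], [0.983, -0.141, 0.114, 0.094], [-0.009, 0.593, 0.806, 0.822], [0.0, 0.0, 0.0, 1.0]] []
side dict_keys(['K', 'T']) [[483.9, 0.0, 275.0], [0.0, 483.9, 209.2], [0.0, 0.0, 1.0]] [[0.719, 0.364, -0.592, -0.223], [-0.695, 0.396, -0.6, -0.715], [0.016, 0.843, 0.538, 0.724], [0.0, 0.0, 0.0, 1.0]] []
wrist dict_keys(['K', 'mount']) [[310.9, 0.0, 276.0], [0.0, 310.9, 207.7], [0.0, 0.0, 1.0]] [[0.268, -0.92, -0.285, 0.062], [0.963, 0.256, 0.08, 0.528], [-0.001, -0.296, 0.955, 0.383], [0.0, 0.0, 0.0, 1.0]] []
{'time': 0.15, 'qpos': array([ 1.15399195e+00,  3.42580877e-01,  1.52474833e+00,  1.22564329e-05,
        1.27540119e+00, -1.45964064e-01]), 'qvel': array([ 0.00208178, -0.00095819, -0.00436694,  0.00068481,  0.00030659,
       -0.00075135]), 'joint_efforts': array([ 1.19323737e-03, -4.31479204e+01, -2.44345951e+01,  7.17299874e-02,
        5.39383222e-02, -9.35509956e-05]), 'tool_pos': array([0.14030032, 0.50561289, 0.22621236]), 'tool_rot': array([-3.14046872e+00, -1.77076741e-04,  2.87074867e+00]), 'contact_force': array([0.66272442, 0.29396781, 0.59944305]), 'torque': array([ 0.00514477, -0.069757  , -0.03939708]), 'grip_force': 0.0, 'opening': 0.09173268020459484}
[[-0.001, 0.955, 0.296, 0.081], [1.0, 0.001, -0.0, 0.0], [-0.0, 0.296, -0.955, -0.157], [0.0, 0.0, 0.0, 1.0]]
```

View pics/scene0.png

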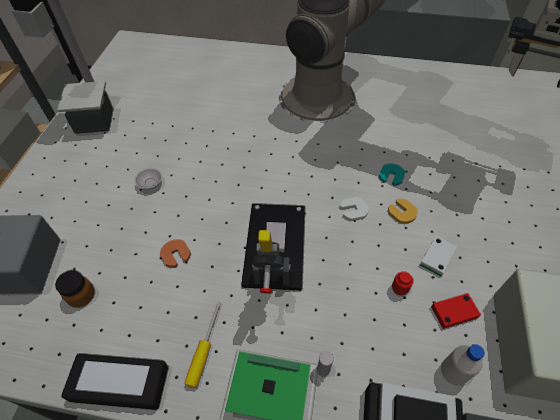

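View pics/side0.png

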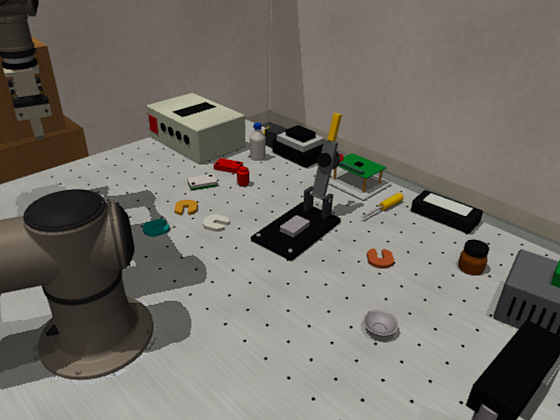

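The scene view shows a copper disc at (175,253), a brass disc at (403,210), the green/white sample at (438,256) and the press at (274,247) with its arm up. Turquoise and white look-alikes are at (392,174) and (354,208). That makes two discs to load. Next I'll measure.

```bash
cat >> h.py <<'E'
def blob(m,near=None,minA=30):
    n,l,st,ce=cv2.connectedComponentsWithStats(m.astype(np.uint8))
    c=[i for i in range(1,n) if st[i,4]>=minA]
    i=min(c,key=lambda i:np.hypot(*(ce[i]-near))) if near is not None else max(c,key=lambda i:st[i,4])
    return l==i
def cont(b): return max(cv2.findContours(b.astype(np.uint8),cv2.RETR_EXTERNAL,cv2.CHAIN_APPROX_NONE)[0],key=len).reshape(-1,2)
def hsv(im): return cv2.cvtColor(im,cv2.COLOR_RGB2HSV)
def rect(xy):
    (c,s,a)=cv2.minAreaRect((np.array(xy)[:,:2]*1e4).astype(np.float32)); return np.array(c)/1e4,np.array(s)/10,a
def disc(xy):
    # circle by RANSAC on the contour; slot: contour points well inside
    xy=np.array(xy)[:,:2]; rng=np.random.default_rng(0); best=None
    c,r=cv2.minEnclosingCircle((xy*1e4).astype(np.float32)); c=np.array(c)/1e4
    ins=xy[np.hypot(*(xy-c).T)<.022]
    d=(ins.mean(0)-c); return c,r/10,np.arctan2(d[1],d[0]),len(ins)
E
python3 - <<'E'
from h import *
im,K,T,c=shot("scene"); H=hsv(im)
for nm,p in(("copper",(175,253)),("brass",(403,210)),("sample",(438,254)),("tray",(148,180)),("obj",(402,283))): print(nm,p,H[p[1],p[0]],H[p[1]+10,p[0]-8], cast([p],K,T,0.01)[0].round(3))
S=(H[...,1]>110)&(H[...,2]>80)
for nm,p in(("copper",(175,253)),("brass",(403,210))):
    b=blob(S,np.array(p)); q=cont(b); print(nm,b.sum(),disc(cast(q,K,T,.009)))
k=blob(H[...,2]<60,np.array((274,247)),800); q=cont(k); print("press",k.sum(),rect(cast(q,K,T,.012)))
im2,K2,T2,c=shot("side"); H2=hsv(im2)
k=blob(H2[...,2]<60,np.array((298,228)),800); q=cont(k); print("press",k.sum())
cv2.imwrite("pics/z.png",np.vstack([cv2.resize(im[190:300,230:310],None,fx=3.5,fy=2.7)[:,:,::-1],cv2.resize(im[225:285,410:470],None,fx=4.67,fy=4.67)[:,:,::-1]]) if 0 else np.hstack([cv2.resize(im[195:300,235:315],None,fx=5,fy=5,interpolation=2),cv2.resize(im[230:282,415:465],None,fx=8,fy=10.096,interpolation=2)])[:,:,::-1])
E
```

```text
copper (175, 253) [ 30   3 154] [ 10 166 154] [ 0.607 -0.237  0.01 ]
brass (403, 210) [15  6 87] [24 14 92] [0.396 0.263 0.01 ]
sample (438, 254) [ 83   6 163] [ 90   6 166] [0.506 0.341 0.01 ]
tray (148, 180) [160  11 138] [135  20  25] [ 0.413 -0.376  0.01 ]
obj (402, 283) [  0 216  85] [10 10 76] [0.592 0.264 0.01 ]
copper 485 (array([ 0.60430103, -0.23841824]), 33.977203369140625, np.float64(0.5233209525284273), 21)
brass 418 (array([0.39543174, 0.262322  ]), 34.527017211914064, np.float64(-2.4182404727156324), 21)
press 3834 (array([ 0.54493984, -0.02329207]), array([223.48312988, 132.48547363]), 7.0393476486206055)
press 2655
```

View pics/z.png

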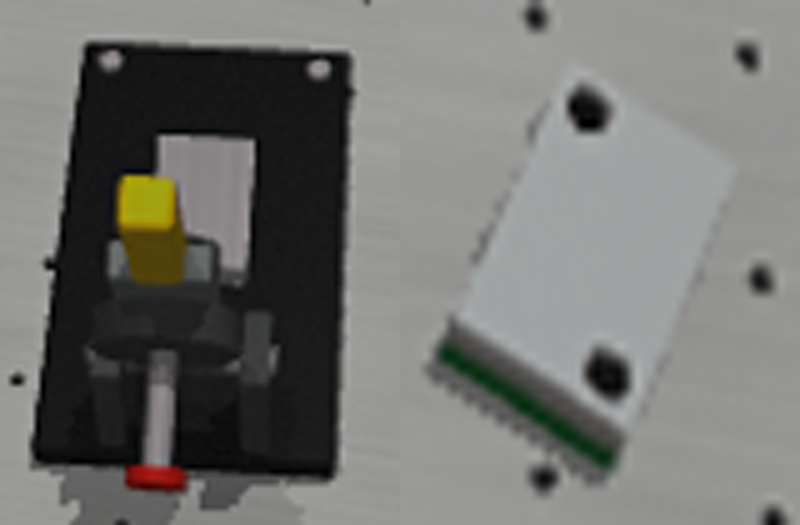

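The sample's top corners in the scene picture are about (437,236), (457,246), (443,274) and (422,262). The anvil is visible with its long axis along the press.

Run:
```python
from h import *
im,K,T,c=shot("scene")
P=cast([(436.9,236.4),(457.3,246.3),(443.1,273.6),(421.9,261.7)],K,T,.018)
print(P.mean(0)); d=(P[2]-P[1])+(P[3]-P[0]); print(np.linalg.norm(d)/2, np.arctan2(d[1],d[0]))
```

```text
[0.51069636 0.3428391  0.018     ]
0.08128652182125613 -0.4312565108661244
```

>>> move_arm:
  rows:
    - [37,-16,-3,-0.02,-1]
    - [37,-16,-3,-0.02,-1]
    - [37,-16,-3,-0.02,-1]
    - [37,-16,-3,-0.02,-1]
    - [37,-16,-3,-0.02,-1]
    - [37,-16,-3,-0.02,-1]
    - [37,-16,-3,-0.02,-1]
    - [37,-16,-3,-0.02,-1]
    - [37,-16,-3,0,-1]
    - [37,-18,-3,0,-1]
    - [0,0,0,0,-1]
    - [0,0,0,0,-1]

```text
time: 1.5
tool_pos: [0.5107, 0.3432, 0.196]
tool_rot: [-3.141, -0.001, 2.709]
contact_force: [-0.2, 0.1, 0.1]
opening: 0.0917
grip_force: 0.0
```

```bash
cat >> h.py <<'E'
def quad(b):
    q=cont(b); pts=cv2.convexHull(q); 
    for e in np.linspace(.01,.12,40):
        a=cv2.approxPolyDP(pts,e*cv2.arcLength(pts,True),True)
        if len(a)<=4: return a.reshape(-1,2)
def state():
    s=monitor.observe(); print("t",round(s["time"],2),"tcp",(s["tool_pos"]*1e3).round(1),"yaw",s["tool_rot"].round(3),"F",s["contact_force"].round(1),"op",round(s["opening"]*1e3,1),"g",round(s["grip_force"],1)); return s
E
python3 - <<'E'
from h import *
im,K,T,c=shot("wrist","w1.png"); state(); print(proj([.5107,.3428,.018],K,T))
E
```

```text
t 1.55 tcp [509.9 343.9 196.4] yaw [-3.141e+00 -1.000e-03  2.710e+00] F [ 0.2 -1.1 -0. ] op 92.0 g 0.0
[[275.663226   188.13357549]]
```

View pics/w1.png

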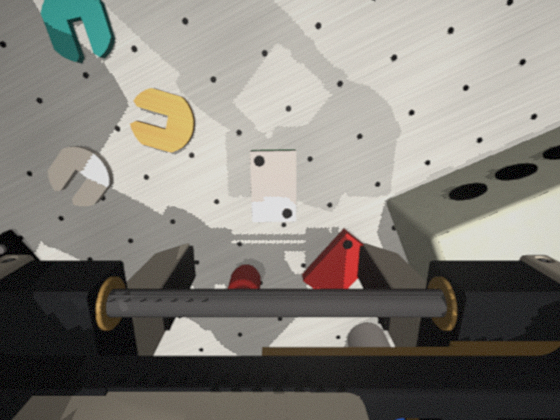

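The wrist view shows the sample at (273,187), nearly square to the image, the brass disc at (163,120) with its slot to the left, and the objective and red block clear of the fingers.

Run:
```python
from h import *
im=cv2.imread("pics/w1.png")[:,:,::-1].copy(); s=monitor.observe()
c=vision.get_calibration("wrist");K=np.array(c["K"]);W=np.eye(4);W[:3,:3]=R.from_euler('xyz',s["tool_rot"]).as_matrix();W[:3,3]=s["tool_pos"];T=W@np.array(c["mount"])
P=cast([(250,150),(296,150),(297.3,222),(250,222)],K,T,.018)
print(P.mean(0), np.linalg.norm(P[1]-P[0]),np.linalg.norm(P[2]-P[1])); 
for d in(P[2]-P[1],P[3]-P[0]): print(np.arctan2(d[1],d[0]))
H=hsv(im); b=blob((H[...,1]>90)&(H[...,0]>15)&(H[...,0]<30)&(H[...,2]>120),np.array((163,120)),200); print("brass",b.sum(),disc(cast(cont(b),K,T,.01)))
# gripper side: refine sample edges
g=im.astype(int).sum(2); print(g[185,235:312].tolist()); print(g[135:165,273].tolist()); print(g[205:245,273].tolist())
```

```text
[0.50806018 0.34151729 0.018     ] 0.04919863951420646 0.08181331151352132
-0.39477313210791204
-0.4566395288022759
brass 2602 (array([0.3938801 , 0.26306401]), 34.160464477539065, np.float64(-2.3506629181518326), 60)
[560, 563, 562, 569, 559, 557, 546, 546, 563, 564, 573, 567, 557, 562, 568, 569, 591, 627, 612, 628, 620, 621, 618, 626, 630, 620, 626, 607, 614, 627, 610, 617, 630, 611, 628, 619, 620, 622, 627, 606, 604, 614, 632, 613, 627, 614, 632, 619, 624, 627, 625, 612, 614, 617, 615, 626, 626, 611, 631, 623, 611, 579, 553, 545, 559, 554, 557, 547, 554, 556, 568, 568, 565, 558, 551, 551, 549]
[553, 547, 549, 555, 544, 542, 549, 555, 557, 559, 557, 565, 569, 544, 421, 349, 492, 594, 625, 630, 612, 632, 620, 631, 617, 629, 622, 619, 622, 620]
[671, 665, 670, 664, 662, 666, 659, 667, 669, 663, 665, 662, 666, 663, 665, 665, 663, 640, 646, 645, 644, 631, 634, 641, 635, 633, 644, 632, 584, 521, 453, 435, 433, 414, 472, 590, 641, 631, 561, 455]
```

>>> move_arm:
  newtons: 25
  rows:
    - [-2,-2,-40,0.006,-1]
    - [0,0,-40,0,-1]
    - [0,0,-40,0,-1]
    - [0,0,-40,0,-1]
    - [0,0,-20,0,-1]
    - [0,0,-8,0,-1]
    - [0,0,-4,0,1]
    - [0,0,0,0,1]
    - [0,0,0,0,1]
    - [0,0,0,0,1]
    - [0,0,0,0,1]
    - [0,0,0,0,1]

```text
time: 2.75
tool_pos: [0.5086, 0.3418, 0.0053]
tool_rot: [3.141, 0.0, 2.717]
contact_force: [-2.0, -0.8, 3.2]
opening: 0.0497
grip_force: 25.0
```

>>> move_arm:
  newtons: 40
  rows:
    - [0,0,20,0,1]
    - [0,0,40,0,1]
    - [0,0,40,0,1]
    - [0,-20,40,0.06,1]
    - [0,-35,35,0.07,1]
    - [0,-35,35,0.07,1]
    - [0,-35,35,0.07,1]
    - [0,-35,0,0.07,1]
    - [0,-35,0,0.07,1]
    - [0,-35,0,0.07,1]
    - [0,-22,0,0.07,1]
    - [0,0,0,0,1]

```text
time: 3.95
tool_pos: [0.5083, 0.0873, 0.2497]
tool_rot: [-3.141, -0.0, -3.019]
contact_force: [0.5, 0.6, -1.8]
opening: 0.0496
grip_force: 40.0
```

Run:
```python
from h import *
im,K,T,c=shot("wrist","w2.png"); state(); np.savez("w2",K=K,T=T)
```

```text
t 4.0 tcp [508.3  88.8 249.7] yaw [ 3.141 -0.    -3.02 ] F [-0.1 -0.3 -2.5] op 49.6 g 40.0
```

View pics/w2.png

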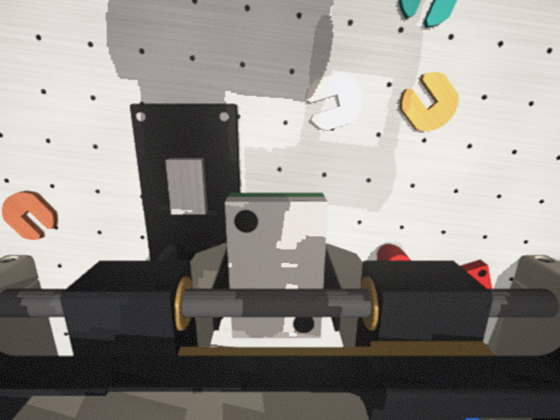

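The anvil is seen at (186,186) on the black base, whose near corners are at about (131,104) and (237,103). The sample is held flat, white side up.

Run:
```python
from h import *
d=np.load("w2.npz");K,T=d["K"],d["T"]; im=cv2.imread("pics/w2.png")[:,:,::-1].copy(); g=im.mean(2)
b=np.zeros(g.shape,bool); b[145:225,155:215]=g[145:225,155:215]>75; b=blob(b,np.array((186,186)),200)
q=cont(b); P=cast(q,K,T,.03); print("anvil",rect(P)); 
print(q.min(0),q.max(0),quad(b).tolist())
c=rect(P)[0]
# base left and right edges: sub-scan on rows; z=.015
k=(g<60); L=[];Rr=[]
for r in range(112,225,4):
    w=np.where(k[r,100:240])[0]+100
    L.append((w.min(),r))
    if r<185: Rr.append((w.max(),r))
N=[(x,np.where(k[:150,x])[0].min()) for x in range(150,220,5)]
for n,e in(("L",L),("R",Rr),("near",N)):
    p=cast(e,K,T,.015)[:,:2]; v=cv2.fitLine(p.astype(np.float32),cv2.DIST_HUBER,0,.001,.001).ravel(); print(n,np.arctan(v[1]/v[0]),np.arctan2(v[1],v[0]),v[2:], "y at x=.5",v[3]+(.5-v[2])*v[1]/v[0])
# scene estimate of anvil near corners
im,K,T,_=shot("scene"); print(cast([(266.6,222),(286.2,223)],K,T,.03))
```

```text
anvil (array([ 0.53074097, -0.02286666]), array([71.40491333, 46.15605774]), 7.020010948181152)
[165 158] [206 214] [[202, 159], [205, 213], [171, 214], [165, 160]]
L 0.118845165 0.11884517 [ 0.5162729  -0.08682618] y at x=.5 -0.088769294
R 0.12654161 0.1265416 [0.4831418  0.03547738] y at x=.5 0.03762211
near -1.4533956 -1.4533956 [ 0.43346965 -0.03328704] y at x=.5 -0.59737563
[[ 0.50127778 -0.04806578  0.03      ]
 [ 0.49612601 -0.00324785  0.03      ]]
```

>>> move_arm:
  rows:
    - [8,-37,0,0,1]
    - [8,-37,0,0,1]
    - [7,-36,-20,0,1]
    - [0,0,-40,0,1]
    - [0,0,-40,0,1]
    - [0,0,-40,0,1]
    - [0,0,-40,0,1]
    - [0,0,-20,0,1]
    - [0,0,-4,0,1]
    - [0,0,0,0,1]
    - [0,0,0,0,1]

```text
time: 5.15
tool_pos: [0.5326, -0.0198, 0.0471]
tool_rot: [-3.141, 0.002, -3.016]
contact_force: [0.4, -0.3, -1.4]
opening: 0.0495
grip_force: 40.0
```

Run:
```python
from h import *
im,K,T,c=shot("wrist","w3.png"); s=state()
```

```text
t 5.2 tcp [532.6 -19.9  47.3] yaw [-3.141e+00  3.000e-03 -3.016e+00] F [-0.3 -0.2 -0.1] op 49.3 g 40.0
```

View pics/w3.png

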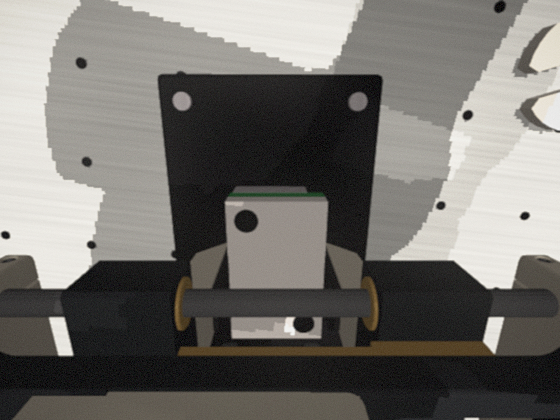

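The picture shows the sample (227–327) about 5 px right of the anvil (233–309) and base (159–382) centres, so it needs about 2.6 mm toward −y, which agrees with the pose reading.

>>> move_arm:
  rows:
    - [-1,-2.6,-3,-0.004,1]
    - [0,0,-4,0,1]
    - [0,0,-3,0,1]
    - [0,0,0,0,1]
    - [0,0,0,0,1]

```text
time: 5.7
tool_pos: [0.5304, -0.0227, 0.0357]
tool_rot: [3.141, -0.0, -3.02]
contact_force: [0.3, 0.1, -1.1]
opening: 0.0498
grip_force: 40.0
```

Run:
```python
from h import *
im,K,T,c=shot("wrist","w4.png"); s=state()
g=im.mean(2)
for r in (80,): print(np.where(g[r,140:400]<60)[0][[0,-1]]+140)
print([int(v) for v in g[190,215:340]]); print([int(v) for v in g[175:215,290]])
```

```text
t 5.75 tcp [530.4 -22.7  35.7] yaw [ 3.141 -0.    -3.02 ] F [ 0.1 -0.7 -1.3] op 49.6 g 40.0
[156 391]
[19, 25, 14, 21, 20, 27, 23, 27, 25, 17, 26, 27, 25, 2, 20, 32, 23, 25, 28, 28, 30, 28, 28, 17, 16, 19, 25, 16, 15, 22, 25, 20, 15, 23, 21, 12, 19, 30, 24, 17, 20, 31, 18, 18, 28, 20, 17, 10, 28, 28, 24, 29, 23, 22, 21, 15, 26, 32, 22, 18, 25, 19, 26, 26, 20, 21, 20, 19, 28, 23, 9, 24, 25, 27, 16, 28, 11, 19, 18, 26, 11, 24, 23, 19, 31, 24, 16, 20, 23, 14, 20, 22, 17, 21, 23, 20, 26, 22, 17, 17, 23, 23, 23, 18, 18, 25, 18, 1, 20, 12, 26, 13, 16, 27, 19, 14, 19, 27, 28, 15, 8, 32, 25, 22, 26]
[23, 21, 17, 20, 12, 20, 24, 28, 17, 23, 20, 27, 25, 19, 22, 28, 29, 29, 43, 45, 46, 68, 95, 105, 101, 107, 121, 136, 145, 146, 142, 143, 141, 144, 144, 140, 145, 142, 142, 144]
```

>>> move_arm:
  rows:
    - [0.8,-0.8,-0.5,0,1]
    - [0,0,-0.5,0,1]
    - [0,0,0,0,1]
    - [0,0,0,0,-0.3]
    - [0,0,0,0,-0.4]
    - [0,0,0,0,-0.4]
    - [0,0,40,0,-0.4]
    - [0,0,40,0,-0.4]
    - [0,40,40,0,-0.4]
    - [0,40,40,0,-0.4]
    - [0,30,40,0,-1]
    - [0,0,0,0,-1]

```text
time: 6.95
tool_pos: [0.5337, 0.0804, 0.2311]
tool_rot: [-3.142, 0.011, -3.017]
contact_force: [0.2, -1.2, 0.0]
opening: 0.0755
grip_force: 0.0
```

Run:
```python
from h import *
im,K,T,c=shot("wrist","w5.png"); s=state(); np.savez("w5",K=K,T=T)
cv2.imwrite("pics/w5c.png",cv2.resize(im[80:260,100:280],None,fx=3.3,fy=3.3)[:,:,::-1])
```

```text
t 7.0 tcp [532.5  78.8 228.2] yaw [-3.141  0.006 -3.017] F [ 0.7 -0.1 -0.3] op 79.9 g 0.0
```

View pics/w5c.png

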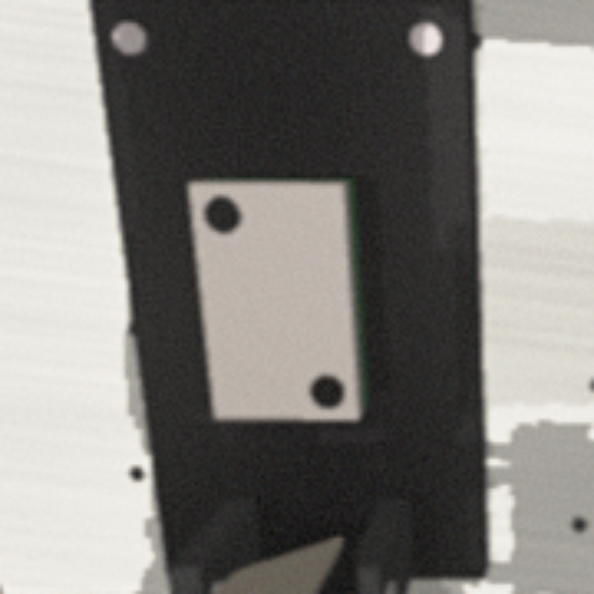

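The sample lies flat on the anvil. I'll check its centring against the base edges.

Run:
```python
from h import *
d=np.load("w5.npz");K,T=d["K"],d["T"]; im=cv2.imread("pics/w5.png")[:,:,::-1].copy(); g=im.mean(2)
b=blob(g>110,np.array((184,165)),1000); b2=np.zeros_like(b); b2[120:220,145:220]=b[120:220,145:220]; q=cv2.convexHull(cont(b2)).reshape(-1,2)
print(rect(cast(q+0.0,K,T,.048)))
for r in (100,120,140,180,200):
    w=np.where(g[r,90:260]<65)[0]+90; P=cast([(w[0]-.5,r),(w[-1]+.5,r)],K,T,.015); print(r,w[[0,-1]],P[:,:2].round(4).tolist(), P.mean(0).round(4))
N=[(x,np.where(g[:150,x]<60)[0].min()-.5) for x in range(140,230,15)]
print(cast(N,K,T,.015)[:,:2].round(4).tolist())
```

```text
(array([ 0.53159946, -0.02259622]), array([79.6906311 , 51.10653687]), 6.866207599639893)
100 [131 242] [[0.4642, -0.094], [0.4484, 0.0319]] [ 0.4563 -0.031   0.015 ]
120 [134 242] [[0.4858, -0.0909], [0.4702, 0.0339]] [ 0.478  -0.0285  0.015 ]
140 [136 243] [[0.5084, -0.089], [0.4926, 0.0371]] [ 0.5005 -0.0259  0.015 ]
180 [140 244] [[0.5563, -0.0848], [0.5404, 0.0428]] [ 0.5483 -0.021   0.015 ]
200 [144 245] [[0.5814, -0.0801], [0.5656, 0.0464]] [ 0.5735 -0.0168  0.015 ]
[[0.3801, -0.0825], [0.437, -0.0666], [0.4359, -0.05], [0.4339, -0.0335], [0.4318, -0.017], [0.4297, -0.0004]]
```

Run:
```python
from h import *
ph=.122; A=np.array([.5314,-.0226]); xh=np.array([np.cos(ph),np.sin(ph)]); Hg=A+.1*xh
print("hinge",Hg)
for n,p in(("scene",(265,238)),("side",(334,128))):
    im,K,T,_=shot(n); H=hsv(im); b=blob((H[...,0]>18)&(H[...,0]<35)&(H[...,1]>140)&(H[...,2]>60),np.array(p),20); q=cont(b); print(n,b.sum(),np.argwhere(b).mean(0)[::-1],q.min(0),q.max(0))
    for th in np.arange(1.4,2.0,.1):
        f=lambda r:np.r_[Hg-r*np.cos(th)*xh,.067+r*np.sin(th)]
        print(round(th,2),proj([f(.15),f(.185),f(.22)],K,T).round(1).tolist())
```

```text
hinge [ 0.63065672 -0.01043024]
scene 253 [264.6798419  240.29249012] [258 230] [271 251]
1.4 [[269.7, 212.8], [269.3, 198.3], [268.8, 182.8]]
1.5 [[269.0, 219.1], [268.4, 206.0], [267.7, 192.0]]
1.6 [[268.3, 226.0], [267.5, 214.7], [266.6, 202.5]]
1.7 [[267.6, 233.5], [266.6, 224.3], [265.5, 214.2]]
1.8 [[267.0, 241.6], [265.8, 234.6], [264.4, 226.9]]
1.9 [[266.4, 250.1], [265.0, 245.5], [263.4, 240.5]]
2.0 [[265.8, 258.9], [264.2, 256.9], [262.5, 254.7]]
side 232 [334.01293103 126.77586207] [328 113] [341 141]
1.4 [[315.5, 147.6], [315.0, 135.3], [314.4, 122.5]]
1.5 [[319.0, 144.9], [319.4, 132.1], [319.7, 118.8]]
1.6 [[322.4, 142.9], [323.7, 129.7], [324.9, 116.0]]
1.7 [[325.8, 141.4], [327.8, 128.0], [329.9, 114.2]]
1.8 [[329.0, 140.5], [331.7, 127.0], [334.6, 113.2]]
1.9 [[332.0, 140.2], [335.5, 126.8], [339.0, 113.2]]
2.0 [[334.8, 140.5], [338.9, 127.3], [343.1, 114.0]]
```

>>> move_arm:
  newtons: 15
  rows:
    - [0,0,40,0,-1]
    - [0,0,40,0,-1]
    - [0,0,20,0,-1]
    - [20,0,0,0,-1]
    - [30,-10,0,0,-1]
    - [30,-20,0,0,-1]
    - [30,-20,0,0,-1]
    - [30,-20,0,0,-1]
    - [10,-13,0,0,-1]
    - [0,0,0,0,-1]
    - [0,0,0,0,-1]

```text
time: 8.2
tool_pos: [0.6807, -0.0065, 0.3235]
tool_rot: [3.14, -0.003, -3.022]
contact_force: [-0.7, 0.0, 0.3]
opening: 0.0918
grip_force: 0.0
```

Run:
```python
from h import *
im,K,T,c=shot("side","s1.png"); im,K,T,c=shot("wrist","w6.png"); s=state()
H=hsv(im); b=(H[...,0]>20)&(H[...,0]<33)&(H[...,1]>150)&(H[...,2]>60); b=blob(b); q=cont(b); print(b.sum(),q.min(0),q.max(0))
```

```text
t 8.3 tcp [680.5  -5.3 325.2] yaw [ 3.141e+00 -1.000e-03 -3.020e+00] F [-0.1 -1.5 -0.1] op 92.1 g 0.0
449 [193 227] [208 274]
```

View pics/w6.png

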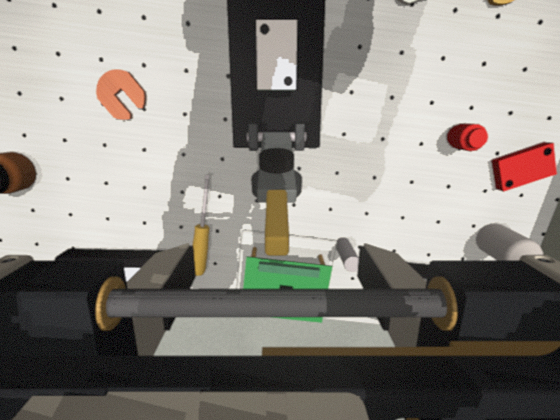

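The handle (277, 190–255) is centred between the open fingers.

Run:
```python
from h import *
im=cv2.imread("pics/w6.png"); s=monitor.observe()
c=vision.get_calibration("wrist");K=np.array(c["K"]);W=np.eye(4);W[:3,:3]=R.from_euler('xyz',s["tool_rot"]).as_matrix();W[:3,3]=s["tool_pos"];T=W@np.array(c["mount"])
xh=np.array([np.cos(.122),np.sin(.122)]); Hg=np.array([.6307,-.0104])
for th in(1.75,1.8,1.85,1.9,1.95): print(th,proj([np.r_[Hg-r*np.cos(th)*xh,.067+r*np.sin(th)] for r in(.15,.185,.22)],K,T).round(1).tolist(), np.r_[Hg-.185*np.cos(th)*xh,.067+.185*np.sin(th)])
```

```text
1.75 [[276.7, 179.9], [276.8, 197.0], [277.0, 219.2]] [ 0.66343042 -0.00638696  0.2490374 ]
1.8 [[276.7, 187.6], [276.8, 207.4], [277.0, 232.8]] [ 0.67241997 -0.00528476  0.24716181]
1.85 [[276.7, 195.0], [276.8, 217.2], [276.9, 245.2]] [ 0.68130524 -0.00419535  0.24483591]
1.9 [[276.7, 201.9], [276.8, 226.2], [276.9, 256.5]] [ 0.69006403 -0.00312144  0.24206552]
1.95 [[276.7, 208.4], [276.8, 234.5], [276.9, 266.7]] [ 0.69867443 -0.00206573  0.23885755]
```

>>> move_arm:
  rows:
    - [0,0,-30,0,-1]
    - [0,0,-30,0,-1]
    - [0,0,-30,0,-1]
    - [0,0,-7,0,-1]
    - [0,0,0,0,-1]

```text
time: 8.8
tool_pos: [0.6805, -0.0051, 0.2282]
tool_rot: [3.141, -0.002, -3.02]
contact_force: [0.1, 0.6, 1.5]
opening: 0.0918
grip_force: 0.0
```

>>> move_arm:
  newtons: 15
  rows:
    - [2,0,0,0,1]
    - [0,0,0,0,1]
    - [0,0,0,0,1]
    - [0,0,0,0,1]
    - [0,0,0,0,1]
    - [0,0,0,0,1]
    - [0,0,0,0,1]
    - [0,0,0,0,1]
    - [0,0,0,0,1]
    - [0,0,0,0,1]

```text
time: 9.8
tool_pos: [0.6831, -0.005, 0.2284]
tool_rot: [3.14, -0.0, -3.02]
contact_force: [-0.1, -4.6, -0.8]
opening: 0.0177
grip_force: 15.0
```

Run:
```python
from h import *
s=state(); xh=np.array([np.cos(.122),np.sin(.122)]); Hg=np.array([.6307,-.0104])
v=s["tool_pos"]+[0,0,.019]; dx=(v[:2]-Hg)@xh; dz=v[2]-.067; r=np.hypot(dx,dz); th=np.arctan2(dz,-dx); print(r,th)
p=np.array([dx,dz])
ths=np.linspace(th,0.0,25)
last=p
for t in ths[1:]:
    q=np.array([-r*np.cos(t),r*np.sin(t)]); d=(q-last)*1e3; print([round(d[0]*xh[0],1),round(d[0]*xh[1],1),round(d[1],1)],end=' '); last=q
```

```text
t 9.8 tcp [683.1  -5.  228.4] yaw [ 3.14 -0.   -3.02] F [-0.1 -4.6 -0.8] op 17.7 g 15.0
0.187960059462722 1.854949555380446
[np.float64(-14.0), np.float64(-1.7), np.float64(3.5)] [np.float64(-14.2), np.float64(-1.7), np.float64(2.4)] [np.float64(-14.4), np.float64(-1.8), np.float64(1.3)] [np.float64(-14.4), np.float64(-1.8), np.float64(0.2)] [np.float64(-14.4), np.float64(-1.8), np.float64(-0.9)] [np.float64(-14.3), np.float64(-1.7), np.float64(-2.0)] [np.float64(-14.1), np.float64(-1.7), np.float64(-3.1)] [np.float64(-13.8), np.float64(-1.7), np.float64(-4.2)] [np.float64(-13.4), np.float64(-1.6), np.float64(-5.3)] [np.float64(-13.0), np.float64(-1.6), np.float64(-6.3)] [np.float64(-12.5), np.float64(-1.5), np.float64(-7.3)] [np.float64(-11.9), np.float64(-1.5), np.float64(-8.3)] [np.float64(-11.2), np.float64(-1.4), np.float64(-9.2)] [np.float64(-10.5), np.float64(-1.3), np.float64(-10.0)] [np.float64(-9.7), np.float64(-1.2), np.float64(-10.8)] [np.float64(-8.8), np.float64(-1.1), np.float64(-11.5)] [np.float64(-7.9), np.float64(-1.0), np.float64(-12.2)] [np.float64(-6.9), np.float64(-0.9), np.float64(-12.7)] [np.float64(-5.9), np.float64(-0.7), np.float64(-13.2)] [np.float64(-4.9), np.float64(-0.6), np.float64(-13.7)] [np.float64(-3.9), np.float64(-0.5), np.float64(-14.0)] [np.float64(-2.8), np.float64(-0.3), np.float64(-14.3)] [np.float64(-1.7), np.float64(-0.2), np.float64(-14.4)] [np.float64(-0.6), np.float64(-0.1), np.float64(-14.5)]
```

>>> move_arm:
  rows:
    - [-14,-2.2,3.5,0,1]
    - [-14.2,-1.7,2.4,0,1]
    - [-14.4,-1.8,1.3,0,1]
    - [-14.4,-1.8,0.2,0,1]
    - [-14.4,-1.8,-0.9,0,1]
    - [-14.3,-1.7,-2,0,1]
    - [-14.1,-1.7,-3.1,0,1]
    - [-13.8,-1.7,-4.2,0,1]
    - [-13.4,-1.6,-5.3,0,1]
    - [-13,-1.6,-6.3,0,1]
    - [0,0,0,0,1]

```text
time: 10.9
tool_pos: [0.5416, -0.0226, 0.2147]
tool_rot: [3.14, -0.001, -3.02]
contact_force: [-6.7, 3.7, 5.2]
opening: 0.0179
grip_force: 15.0
```

>>> move_arm:
  rows:
    - [-12.5,-1.3,-7.3,0,1]
    - [-11.9,-1.3,-8.3,0,1]
    - [-11.2,-1.3,-9.2,0,1]
    - [-10.5,-1.3,-10,0,1]
    - [-9.7,-1.2,-10.8,0,1]
    - [-8.8,-1.1,-11.5,0,1]
    - [-7.9,-1,-12.2,0,1]
    - [-6.9,-0.9,-12.7,0,1]
    - [0,0,0,0,1]

```text
time: 11.8
tool_pos: [0.46, -0.0326, 0.1307]
tool_rot: [3.14, -0.007, -3.02]
contact_force: [-10.1, -0.9, 1.2]
opening: 0.0182
grip_force: 15.0
```

```bash
cat > arc.py <<'E'
from h import *
s=state(); xh=np.array([np.cos(.122),np.sin(.122)]); Hg=np.array([.6307,-.0104])
v=s["tool_pos"]+[0,0,.019]; dx=(v[:2]-Hg)@xh; dz=v[2]-.067; r=np.hypot(dx,dz); th=np.arctan2(dz,-dx); print(r,th,"lat",(v[:2]-Hg)@[-xh[1],xh[0]])
last=np.array([dx,dz])
for t in np.linspace(th,0,9)[1:]:
    q=np.array([-r*np.cos(t),r*np.sin(t)]); d=(q-last)*1e3; print(np.round([d[0]*xh[0],d[0]*xh[1],d[1]],1).tolist(),end=' '); last=q
E
python3 arc.py
```

```text
t 11.8 tcp [460.  -32.6 130.7] yaw [ 3.14  -0.007 -3.02 ] F [-10.1  -0.9   1.2] op 18.2 g 15.0
0.190971894895008 0.4477157591929186 lat -0.0012496559964671314
[-4.3, -0.5, -9.8] [-3.8, -0.5, -10.0] [-3.2, -0.4, -10.2] [-2.6, -0.3, -10.3] [-2.1, -0.3, -10.5] [-1.5, -0.2, -10.6] [-0.9, -0.1, -10.6] [-0.3, -0.0, -10.7]
```

>>> move_arm:
  rows:
    - [-3.5,-0.5,-9.8,0,1]
    - [-3,-0.5,-10,0,1]
    - [-2.6,-0.4,-10.2,0,1]
    - [-2,-0.3,-10.3,0,1]
    - [-1.6,-0.3,-10.5,0,1]
    - [-1.2,-0.2,-10.6,0,1]
    - [-0.8,-0.1,-7,0,1]
    - [0,0,0,0,1]

```text
time: 12.6
tool_pos: [0.4432, -0.0346, 0.0616]
tool_rot: [3.138, -0.013, -3.02]
contact_force: [-15.2, -3.5, -1.9]
opening: 0.0177
grip_force: 15.0
```

```bash
python3 arc.py
```

```text
t 12.6 tcp [443.2 -34.6  61.6] yaw [ 3.138 -0.013 -3.02 ] F [-15.2  -3.5  -1.9] op 17.7 g 15.0
0.18952786418973452 0.07161243489854958 lat -0.0011796793876526943
[-0.1, -0.0, -1.7] [-0.1, -0.0, -1.7] [-0.1, -0.0, -1.7] [-0.1, -0.0, -1.7] [-0.1, -0.0, -1.7] [-0.0, -0.0, -1.7] [-0.0, -0.0, -1.7] [-0.0, -0.0, -1.7]
```

>>> move_arm:
  rows:
    - [-2,-0.4,-3,0,1]
    - [-1,0,-3,0,1]
    - [0,0,-2,0,1]
    - [0,0,0,0,1]

```text
time: 13.0
tool_pos: [0.4425, -0.0348, 0.0547]
tool_rot: [3.139, -0.008, -3.02]
contact_force: [-8.5, 0.1, 0.0]
opening: 0.0177
grip_force: 15.0
```

>>> move_arm:
  rows:
    - [-2,-0.2,-2,0,1]
    - [0,0,-2,0,1]
    - [0,0,0,0,1]

```text
time: 13.3
tool_pos: [0.4422, -0.0348, 0.0512]
tool_rot: [3.14, -0.004, -3.02]
contact_force: [-4.3, 3.0, -0.3]
opening: 0.0177
grip_force: 15.0
```

>>> move_arm:
  rows:
    - [-1,0,-1.5,0,1]
    - [0,0,-1.5,0,1]
    - [0,0,0,0,1]

```text
time: 13.6
tool_pos: [0.4419, -0.0349, 0.0484]
tool_rot: [3.14, -0.002, -3.02]
contact_force: [-2.8, 3.9, 0.7]
opening: 0.0178
grip_force: 15.0
```

>>> move_arm:
  rows:
    - [0,0,-1,0,1]
    - [0,0,-1,0,1]
    - [0,0,0,0,1]

```text
time: 13.9
tool_pos: [0.4417, -0.0349, 0.0464]
tool_rot: [3.14, -0.003, -3.02]
contact_force: [-4.2, 5.3, 0.8]
opening: 0.0174
grip_force: 15.0
```

>>> move_arm:
  rows:
    - [0,0,-1,0,1]
    - [0,0,-1,0,1]
    - [0,0,0,0,1]

```text
time: 14.2
tool_pos: [0.4415, -0.0349, 0.0444]
tool_rot: [3.14, -0.003, -3.02]
contact_force: [-3.8, 4.0, 0.7]
opening: 0.0183
grip_force: 15.0
```

Run:
```python
from h import *
im,K,T,c=shot("side","s2.png"); state()
cv2.imwrite("pics/s2c.png",cv2.resize(im[140:270,230:370],None,fx=4.5,fy=4.5)[:,:,::-1])
```

```text
t 14.25 tcp [441.6 -34.9  44.4] yaw [ 3.14e+00 -3.00e-03 -3.02e+00] F [-4.9  3.2  0.8] op 18.3 g 15.0
```

View pics/s2c.png

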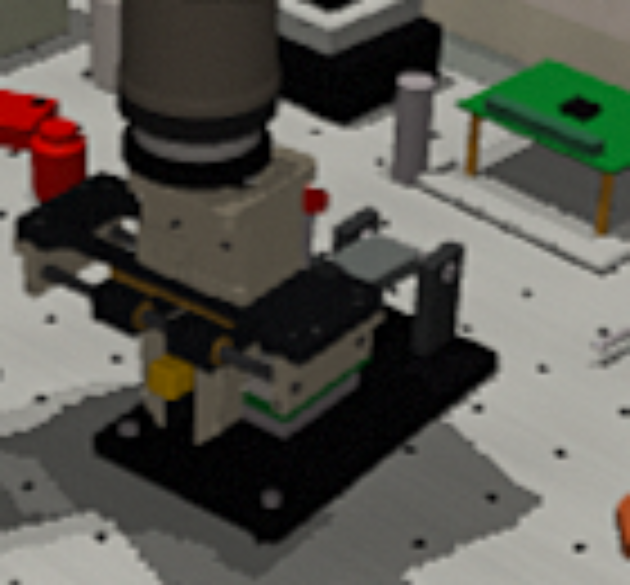

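The arm is nearly level, the handle (yellow) is between the fingers, and the block is in place beneath. I'll keep pressing gently until I feel contact.

>>> move_arm:
  rows:
    - [0,0,-1,0,1]
    - [0,0,-1,0,1]
    - [0,0,0,0,1]

```text
time: 14.55
tool_pos: [0.4414, -0.035, 0.0423]
tool_rot: [3.14, -0.003, -3.02]
contact_force: [-4.2, 4.0, 1.0]
opening: 0.0175
grip_force: 15.0
```

>>> move_arm:
  rows:
    - [0,0,-1,0,1]
    - [0,0,-1,0,1]
    - [0,0,0,0,1]

```text
time: 14.85
tool_pos: [0.4413, -0.035, 0.0403]
tool_rot: [3.14, -0.004, -3.02]
contact_force: [-5.1, 3.5, 0.4]
opening: 0.0178
grip_force: 15.0
```

Run:
```python
from h import *
im,K,T,c=shot("side"); s=state(); H=hsv(im)
b=blob((H[...,0]>20)&(H[...,0]<33)&(H[...,1]>150)&(H[...,2]>60),np.array((268,223)),10); q=cont(b); print("handle",q.min(0),q.max(0),np.argwhere(b).mean(0)[::-1])
b=blob(((H[...,0]<5)|(H[...,0]>175))&(H[...,1]>150)&(H[...,2]>60),np.array((300,184)),5); q=cont(b); print("head",q.min(0),q.max(0))
xh=np.array([np.cos(.122),np.sin(.122)]); Hg=np.array([.6307,-.0104])
for th in(-.05,0,.05,.1):
    ax=np.array([-np.cos(th),np.sin(th)]); up=np.array([np.sin(th),np.cos(th)])
    f=lambda r,h:np.r_[Hg+(r*ax+h*up)[0]*xh,.067+(r*ax+h*up)[1]]
    print(th,proj([f(.22,0),f(.1,.066)],K,T).round(1).tolist())
```

```text
t 14.9 tcp [441.3 -35.   40.3] yaw [ 3.14  -0.004 -3.02 ] F [-5.7  3.3  0.2] op 17.7 g 15.0
handle [263 221] [272 230] [267.35064935 225.07792208]
head [297 183] [301 188]
-0.05 [[264.2, 235.6], [295.1, 190.4]]
0 [[264.2, 231.9], [295.9, 188.1]]
0.05 [[264.3, 228.0], [296.9, 185.8]]
0.1 [[264.5, 224.0], [297.8, 183.5]]
```

Run:
```python
from h import *
im0=cv2.imread("pics/s2.png")[:,:,::-1].copy(); im1,K,T,_=shot("side")
for im in(im0,im1):
    H=hsv(im); b=blob((H[...,0]>20)&(H[...,0]<33)&(H[...,1]>150)&(H[...,2]>60),np.array((268,223)),10); q=cont(b); print("handle",b.sum(),q.min(0),q.max(0),np.argwhere(b).mean(0)[::-1])
im,K,T,_=shot("scene"); H=hsv(im)
cv2.imwrite("pics/x.png",np.hstack([cv2.resize(a,(400,400),interpolation=2) for a in(im1[195:255,240:300],im[170:270,230:330])])[:,:,::-1])
```

```text
handle 78 [263 219] [272 228] [267.41025641 223.51282051]
handle 77 [263 221] [272 229] [267.2987013  225.05194805]
```

View pics/x.png

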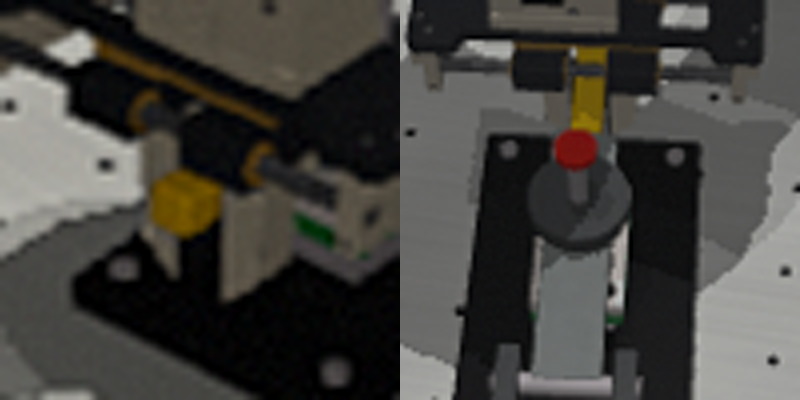

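The side view shows the handle sitting high between the fingers and still following the tool, at an angle of about 0.05. I'll keep lowering.

>>> move_arm:
  rows:
    - [0,0,-1,0,1]
    - [0,0,-1,0,1]
    - [0,0,-1,0,1]
    - [0,0,-1,0,1]
    - [0,0,0,0,1]

```text
time: 15.5
tool_pos: [0.4411, -0.035, 0.0362]
tool_rot: [3.14, -0.004, -3.02]
contact_force: [-5.2, 3.5, 0.3]
opening: 0.0179
grip_force: 15.0
```

>>> move_arm:
  rows:
    - [0,0,-1,0,1]
    - [0,0,-1,0,1]
    - [0,0,-1,0,1]
    - [0,0,0,0,1]

```text
time: 15.9
tool_pos: [0.4411, -0.035, 0.0332]
tool_rot: [3.14, -0.004, -3.02]
contact_force: [-4.8, 2.2, 0.3]
opening: 0.0182
grip_force: 15.0
```

>>> move_arm:
  rows:
    - [0,0,-1,0,1]
    - [0,0,-1,0,1]
    - [0,0,0,0,1]

```text
time: 16.2
tool_pos: [0.441, -0.035, 0.0312]
tool_rot: [3.14, -0.004, -3.02]
contact_force: [-4.6, 2.7, 0.3]
opening: 0.0178
grip_force: 15.0
```

Run:
```python
from h import *
im,K,T,_=shot("side"); state()
H=hsv(im); b=blob((H[...,0]>20)&(H[...,0]<33)&(H[...,1]>150)&(H[...,2]>60),np.array((268,225)),10); q=cont(b); print("handle",b.sum(),q.min(0),q.max(0),np.argwhere(b).mean(0)[::-1])
```

```text
t 16.25 tcp [441.  -35.   31.2] yaw [ 3.14  -0.004 -3.02 ] F [-4.9  2.2  0.8] op 17.8 g 15.0
handle 79 [263 224] [272 233] [267.3164557  228.46835443]
```

>>> move_arm:
  rows:
    - [0,0,-1,0,1]
    - [0,0,-1,0,1]
    - [0,0,0,0,1]

```text
time: 16.55
tool_pos: [0.4411, -0.035, 0.0292]
tool_rot: [3.14, -0.004, -3.02]
contact_force: [-5.6, 2.3, 0.4]
opening: 0.0178
grip_force: 15.0
```

>>> move_arm:
  rows:
    - [0,0,-1,0,1]
    - [0,0,-1,0,1]
    - [0,0,0,0,1]

```text
time: 16.85
tool_pos: [0.4411, -0.035, 0.0272]
tool_rot: [3.14, -0.004, -3.02]
contact_force: [-4.7, 1.9, 0.2]
opening: 0.0175
grip_force: 15.0
```

Run:
```python
from h import *
xh=np.array([np.cos(.122),np.sin(.122)]); Hg=np.array([.6307,-.0104])
def f(th,r,h):
    p=r*np.array([-np.cos(th),np.sin(th)])+h*np.array([np.sin(th),np.cos(th)]); return np.r_[Hg+p[0]*xh,.067+p[1]]
for n,near in(("scene",(274,207)),("side",(299,187))):
    im,K,T,_=shot(n); H=hsv(im)
    b=blob(((H[...,0]<6)|(H[...,0]>174))&(H[...,1]>150)&(H[...,2]>60),np.array(near),8); q=cont(b); print(n,"head",b.sum(),q.min(0),q.max(0),np.argwhere(b).mean(0)[::-1])
    for th in(-.04,0,.04,.08): print(th,proj([f(th,.1,.066),f(th,.22,0)],K,T).round(1).tolist())
    cv2.imwrite(f"pics/y_{n}.png",cv2.resize(im[170:270,240:340],(560,560),interpolation=2)[:,:,::-1])
```

```text
scene head 76 [269 203] [278 211] [273.52631579 207.09210526]
-0.04 [[274.0, 207.2], [278.3, 185.5]]
0 [[273.8, 207.0], [278.2, 183.0]]
0.04 [[273.7, 206.9], [278.2, 180.6]]
0.08 [[273.5, 206.9], [278.1, 178.3]]
side head 14 [297 187] [300 191] [298.42857143 188.78571429]
-0.04 [[295.2, 189.9], [264.2, 234.9]]
0 [[295.9, 188.1], [264.2, 231.9]]
0.04 [[296.7, 186.2], [264.2, 228.8]]
0.08 [[297.4, 184.4], [264.4, 225.6]]
```

View pics/y_side.png

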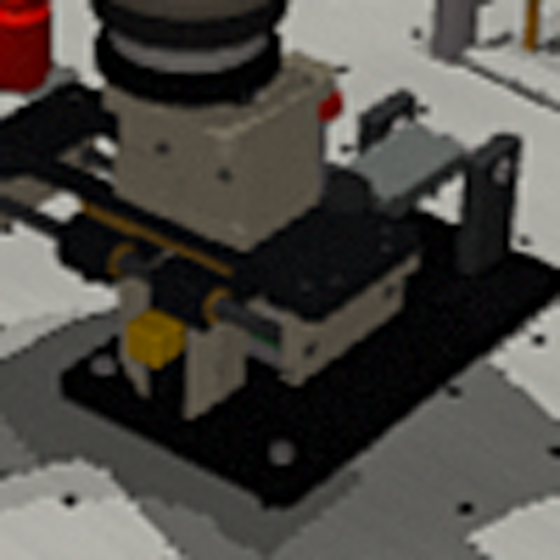

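>>> move_arm:
  rows:
    - [0,0,-1,0,1]
    - [0,0,-1,0,1]
    - [0,0,0,0,1]

```text
time: 17.25
tool_pos: [0.4411, -0.035, 0.026]
tool_rot: [3.14, -0.004, -3.02]
contact_force: [-8.4, 3.1, 10.3]
opening: 0.0176
grip_force: 15.0
```

Contact felt: 10 N at the handle with the pad on the block. I'll relax, release and retreat upward.

>>> move_arm:
  rows:
    - [0,0,0.8,0,1]
    - [0,0,0,0,-0.3]
    - [0,0,0,0,-0.6]
    - [0,0,0,0,-1]
    - [0,0,0,0,-1]
    - [0,0,0,0,-1]
    - [0,0,30,0,-1]
    - [0,0,40,0,-1]
    - [0,0,40,0,-1]
    - [0,0,40,0,-1]
    - [0,0,40,0,-1]
    - [0,0,0,0,-1]

```text
time: 18.45
tool_pos: [0.4458, -0.0364, 0.2215]
tool_rot: [-3.138, 0.01, -3.02]
contact_force: [0.6, -0.2, -0.0]
opening: 0.0918
grip_force: 0.0
```

Run:
```python
from h import *
xh=np.array([np.cos(.122),np.sin(.122)]); Hg=np.array([.6307,-.0104])
def f(th,r,h):
    p=r*np.array([-np.cos(th),np.sin(th)])+h*np.array([np.sin(th),np.cos(th)]); return np.r_[Hg+p[0]*xh,.067+p[1]]
state()
for n,near in(("scene",(274,207)),("side",(299,187))):
    im,K,T,_=shot(n,n+"9.png"); H=hsv(im)
    b=blob(((H[...,0]<6)|(H[...,0]>174))&(H[...,1]>150)&(H[...,2]>60),np.array(near),8); q=cont(b); print(n,"head",b.sum(),q.min(0),q.max(0),np.argwhere(b).mean(0)[::-1])
    for th in(-.04,0,.04): print(th,proj([f(th,.1,.066),f(th,.22,0)],K,T).round(1).tolist())
    if n=="scene":
        S=(H[...,1]>110)&(H[...,2]>70)
        for nm,p in(("copper",(175,253)),("brass",(403,210))):
            b=blob(S,np.array(p)); print(nm,b.sum(),disc(cast(cont(b),K,T,.009)))
```

```text
t 18.45 tcp [445.8 -36.4 221.5] yaw [-3.138  0.01  -3.02 ] F [ 0.6 -0.2 -0. ] op 91.8 g 0.0
scene head 84 [268 203] [279 211] [273.51190476 206.95238095]
-0.04 [[274.0, 207.2], [278.3, 185.5]]
0 [[273.8, 207.0], [278.2, 183.0]]
0.04 [[273.7, 206.9], [278.2, 180.6]]
copper 499 (array([ 0.60560571, -0.23811941]), 34.99015502929687, np.float64(0.7111858351757161), 23)
brass 497 (array([0.43422085, 0.26495305]), 36.28017883300781, np.float64(-2.18696823463819), 20)
side head 41 [293 186] [300 191] [296.29268293 188.2195122 ]
-0.04 [[295.2, 189.9], [264.2, 234.9]]
0 [[295.9, 188.1], [264.2, 231.9]]
0.04 [[296.7, 186.2], [264.2, 228.8]]
```

View pics/side9.png

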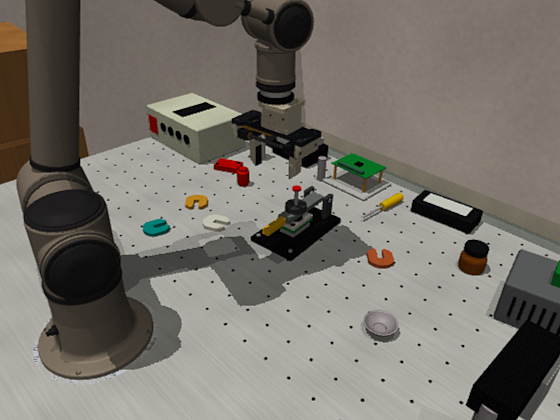

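The press arm is level. The brass disc has been knocked to about (0.434, 0.265). I'll go above it.

>>> move_arm:
  newtons: 25
  rows:
    - [0,10,0,-0.14,-1]
    - [0,20,0,-0.14,-1]
    - [0,30,0,-0.14,-1]
    - [0,30,0,-0.14,-1]
    - [0,30,0,-0.14,-1]
    - [0,30,0,-0.14,-1]
    - [-2,30,0,-0.14,-1]
    - [-2,30,0,-0.14,-1]
    - [-2,30,0,-0.14,-1]
    - [-2,30,0,-0.14,-1]
    - [-2,30,0,-0.14,-1]
    - [-2,0,0,-0.14,-1]

```text
time: 19.75
tool_pos: [0.4299, 0.2668, 0.2142]
tool_rot: [-3.138, 0.0, 1.58]
contact_force: [0.9, 0.4, -0.2]
opening: 0.0919
grip_force: 0.0
```

>>> move_arm:
  rows:
    - [0,0,0,-0.14,-1]
    - [0,0,0,-0.14,-1]
    - [0,0,0,-0.14,-1]
    - [0,0,0,-0.14,-1]
    - [0,0,0,-0.14,-1]
    - [0,0,0,0,-1]
    - [0,0,0,0,-1]

```text
time: 20.45
tool_pos: [0.4306, 0.2641, 0.2151]
tool_rot: [-3.14, 0.002, 0.887]
contact_force: [0.3, -0.2, -0.4]
opening: 0.0917
grip_force: 0.0
```

```bash
cat > dd.py <<'E'
import sys
from h import *
im,K,T,c=shot("wrist",sys.argv[1]); s=state(); H=hsv(im); z=float(sys.argv[5]) if len(sys.argv)>5 else .01
lo,hi=int(sys.argv[2]),int(sys.argv[3]); m=(H[...,0]>=lo)&(H[...,0]<=hi)&(H[...,1]>75)&(H[...,2]>60); p=proj(list(map(float,sys.argv[4].split(","))),K,T)[0]; print("pred px",p)
b=blob(m,p,300); q=cont(b); P=cast(q,K,T,z)[:,:2]
print(b.sum(),"mec",disc(P))
# rim: robust circle from points, slot: straight-line pair directions inside
c0=disc(P)[0]
for _ in range(5):
    r=np.hypot(*(P-c0).T); k=np.abs(r-.034)<.0012; A=np.c_[2*P[k],np.ones(k.sum())]; sol=np.linalg.lstsq(A,(P[k]**2).sum(1),rcond=None)[0]; c0=sol[:2]
print("circle",c0.round(4),"R",np.sqrt(sol[2]+c0@c0).round(4),k.sum())
r=np.hypot(*(P-c0).T); ins=P[r<.018]; a=np.arctan2(*(ins.mean(0)-c0)[::-1])
# slot walls: points between 2 and 18mm ahead, fit mid line
for _ in range(3):
    u=np.array([np.cos(a),np.sin(a)]);v=np.array([-u[1],u[0]]); X=(P-c0)@u;Y=(P-c0)@v
    e=[]
    for sg in(1,-1):
        k=(X>0)&(X<.017)&(Y*sg>.003)&(Y*sg<.012); e.append(np.polyfit(X[k],Y[k],1))
    m=(e[0]+e[1])/2; a+=np.arctan(m[0])
# flats
fl=[np.polyfit(X[k],Y[k],1) for sg in(1,-1) for k in[(np.abs(X)<.010)&(Y*sg>.026)]]
print("slot dir",a.round(4),"lateral off",(m[1]*1e3).round(2),"width",((e[0]-e[1])[1]*1e3).round(1),"flats",[(f*[1,1e3]).round(3).tolist() for f in fl], "end",X[(np.abs(Y)<.004)&(X<0)&(X>-.012)].round(4)[:6])
E
python3 dd.py b1.png 15 32 .434,.265,.01
```

```text
t 20.5 tcp [430.7 264.1 215.4] yaw [-3.141e+00  2.000e-03  8.860e-01] F [-0.3 -0.   0.6] op 92.1 g 0.0
pred px [278.51474577 179.26568892]
1993 mec (array([0.43189194, 0.26505933]), 33.99220581054688, np.float64(-2.1655137698206093), 54)
circle [0.4319 0.265 ] R 0.0334 90
slot dir -2.3168 lateral off 0.55 width 15.6 flats [[-0.001, 29.138], [0.038, -29.849]] end [-0.0063 -0.0064 -0.0065 -0.0065 -0.0066 -0.0067]
```

>>> move_arm:
  rows:
    - [1,1,-30,-0.06,-0.65]
    - [0,0,-40,0,-0.65]
    - [0,0,-40,0,-0.65]
    - [0,0,-40,0,-0.65]
    - [0,0,-30,0,-0.65]
    - [0,0,-15,0,-0.65]
    - [0,0,-8,0,-0.65]
    - [0,0,0,0,-0.65]
    - [0,0,0,0,-0.65]

```text
time: 21.4
tool_pos: [0.4326, 0.2655, 0.0141]
tool_rot: [3.141, -0.001, 0.824]
contact_force: [-0.5, 0.5, 0.2]
opening: 0.0754
grip_force: 0.0
```

>>> move_arm:
  newtons: 30
  rows:
    - [0,0,-6,0,-0.65]
    - [0,0,-5,0,-0.65]
    - [0,0,0,0,0]
    - [0,0,0,0,1]
    - [0,0,0,0,1]
    - [0,0,0,0,1]
    - [0,0,0,0,1]
    - [0,0,0,0,1]

```text
time: 22.2
tool_pos: [0.4322, 0.2653, 0.0026]
tool_rot: [3.141, -0.0, 0.823]
contact_force: [0.6, -0.6, 0.0]
opening: 0.0596
grip_force: 29.9
```

>>> move_arm:
  newtons: 40
  rows:
    - [0,0,20,0,1]
    - [0,0,40,0,1]
    - [0,0,40,0,1]
    - [11,-26,40,0.11,1]
    - [11,-26,10,0.11,1]
    - [11,-27,0,0.11,1]
    - [11,-27,0,0.11,1]
    - [11,-27,0,0.11,1]
    - [11,-27,0,0.11,1]
    - [12,-27,0,0.11,1]
    - [12,-27,0,0.1,1]
    - [0,0,0,0,1]

```text
time: 23.4
tool_pos: [0.5232, 0.0484, 0.1521]
tool_rot: [3.141, 0.001, 1.692]
contact_force: [-0.4, 0.4, -2.5]
opening: 0.0586
grip_force: 39.8
```

Run:
```python
from h import *
s=state(); z=s["tool_pos"][2]+.0074
import subprocess
print(subprocess.run(["python3","dd.py","b2.png","15","32",",".join(map(str,[*s["tool_pos"][:2],z])),str(z)],capture_output=True,text=True))
```

```text
t 23.4 tcp [523.2  48.4 152.1] yaw [3.141e+00 1.000e-03 1.692e+00] F [-0.4  0.4 -2.5] op 58.6 g 39.8
CompletedProcess(args=['python3', 'dd.py', 'b2.png', '15', '32', '0.5232165813926659,0.04836001932305272,0.15954751482642093', '0.15954751482642093'], returncode=0, stdout='t 23.45 tcp [522.3  49.9 152. ] yaw [-3.141 -0.     1.69 ] F [ 0.4  0.5 -2.2] op 59.2 g 39.8\npred px [276.98219879 268.50596365]\n7828 mec (array([0.52273413, 0.05176448]), 33.479794311523435, np.float64(-1.4731582804439447), 114)\ncircle [0.5228 0.0517] R 0.0331 95\nslot dir -1.3731 lateral off -0.81 width 12.7 flats [[-0.053, 29.253], [-0.033, -30.265]] end [-0.0024 -0.003  -0.0029 -0.0029 -0.0029 -0.0029]\n', stderr='')
```

View pics/b2.png

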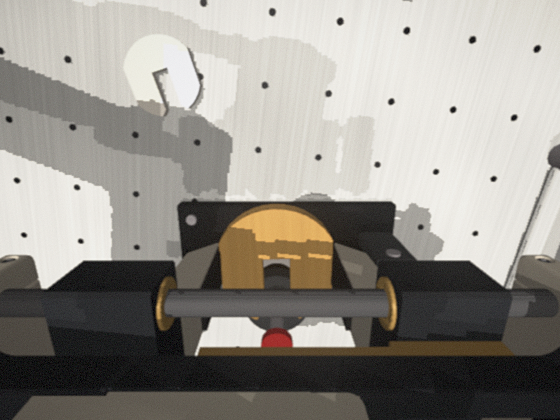

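The disc is held flat, with its slot facing the red head (277,342) and in line with it.

>>> move_arm:
  rows:
    - [0,0,-30,0,1]
    - [0,0,-25,0,1]
    - [0,0,0,0,1]
    - [1.8,-15,0,0,1]
    - [1.8,-15,0,0,1]
    - [1.8,-14,0,0,1]
    - [0,0,0,0,1]

```text
time: 24.15
tool_pos: [0.5284, 0.0049, 0.0984]
tool_rot: [3.14, 0.001, 1.69]
contact_force: [-0.1, 0.7, -1.5]
opening: 0.0593
grip_force: 39.8
```

>>> move_arm:
  rows:
    - [1,-8,0,0,1]
    - [1,-8,0,0,1]
    - [0.6,-6,0,0,1]
    - [0.3,-3,0,0,1]
    - [0,0,0,0,1]

```text
time: 24.65
tool_pos: [0.5304, -0.0181, 0.0974]
tool_rot: [3.142, -0.0, 1.692]
contact_force: [0.0, -0.2, -3.5]
opening: 0.0592
grip_force: 39.8
```

>>> move_arm:
  rows:
    - [0.2,-1.5,0,0,1]
    - [0.2,-1.5,0,0,1]
    - [0,-1,0,0,1]
    - [0,0,0,0,1]

```text
time: 25.05
tool_pos: [0.5308, -0.0217, 0.0975]
tool_rot: [3.141, 0.0, 1.693]
contact_force: [-0.3, 0.1, -1.9]
opening: 0.0593
grip_force: 39.8
```

>>> move_arm:
  rows:
    - [0.1,-1,0,0,1]
    - [0,0,0,0,1]
    - [0.1,-1,0,0,1]
    - [0,0,0,0,1]

```text
time: 25.45
tool_pos: [0.531, -0.0238, 0.0974]
tool_rot: [3.142, 0.0, 1.693]
contact_force: [0.1, -0.2, -1.9]
opening: 0.0594
grip_force: 39.8
```

>>> move_arm:
  rows:
    - [0.1,-1,0,0,1]
    - [0,0,0,0,1]
    - [0.1,-1,0,0,1]
    - [0,0,0,0,1]

```text
time: 25.85
tool_pos: [0.5311, -0.0243, 0.0974]
tool_rot: [3.142, -0.002, 1.693]
contact_force: [-0.1, 8.1, -0.9]
opening: 0.0595
grip_force: 39.8
```

>>> move_arm:
  rows:
    - [-0.2,2.2,0,0,1]
    - [0,0,-3,0,1]
    - [0,0,-2.5,0,1]
    - [0,0,0,0,1]
    - [0,0,0,0,1]

```text
time: 26.35
tool_pos: [0.5309, -0.0237, 0.0918]
tool_rot: [-3.141, 0.0, 1.693]
contact_force: [0.2, 0.1, -2.2]
opening: 0.0592
grip_force: 39.8
```

>>> move_arm:
  rows:
    - [0,0,-0.8,0,1]
    - [0,0,-0.7,0,1]
    - [0,0,0,0,1]
    - [0,0,0,0,1]

```text
time: 26.75
tool_pos: [0.5311, -0.0236, 0.0906]
tool_rot: [3.141, 0.0, 1.693]
contact_force: [0.4, -0.2, 0.2]
opening: 0.0593
grip_force: 39.9
```

Contact: the disc's weight has come off the wrist. Releasing it and rising.

>>> move_arm:
  rows:
    - [0,0,0,0,-0.4]
    - [0,0,0,0,-0.6]
    - [0,0,0,0,-0.65]
    - [0,0,0,0,-0.65]
    - [0,0,25,0,-0.65]
    - [0,0,40,0,-0.65]
    - [0,0,40,0,-0.65]
    - [0,-30,20,0,-0.65]
    - [0,-45,0,0,-0.65]
    - [0,0,0,0,-0.65]
    - [0,0,0,0,-0.65]

```text
time: 27.85
tool_pos: [0.5307, -0.0991, 0.2152]
tool_rot: [-3.141, -0.001, 1.691]
contact_force: [0.5, -0.5, -0.7]
opening: 0.0759
grip_force: 0.0
```

Run:
```python
from h import *
state()
im,K,T,c=shot("scene","c9.png"); H=hsv(im)
S=(H[...,1]>110)&(H[...,2]>70); b=blob(S&(H[...,0]<14),np.array((175,253))); print("copper",b.sum(),disc(cast(cont(b),K,T,.009)))
w,Kw,Tw,_=shot("wrist","w9.png"); s2,*_=shot("side")
cv2.imwrite("pics/c9c.png",np.hstack([cv2.resize(im[160:260,225:325],(400,400),interpolation=2),cv2.resize(s2[150:250,245:345],(400,400),interpolation=2)])[:,:,::-1])
```

```text
t 27.85 tcp [530.7 -99.1 215.2] yaw [-3.141e+00 -1.000e-03  1.691e+00] F [ 0.5 -0.5 -0.7] op 75.9 g 0.0
copper 491 (array([ 0.60560571, -0.23811941]), 34.99015502929687, np.float64(0.8881524413965611), 24)
```

>>> move_arm:
  rows:
    - [9,-17,0,-0.13,-1]
    - [9,-17,0,-0.13,-1]
    - [9,-17,0,-0.13,-1]
    - [9,-17,0,-0.13,-1]
    - [9,-17,0,-0.13,-1]
    - [9,-17,0,-0.13,-1]
    - [10,-18,0,-0.13,-1]
    - [10,-18,0,-0.13,-1]
    - [0,0,0,0,-1]
    - [0,0,0,0,-1]

```text
time: 29.0
tool_pos: [0.605, -0.2353, 0.2148]
tool_rot: [-3.14, 0.0, 0.656]
contact_force: [0.2, 0.5, 0.2]
opening: 0.092
grip_force: 0.0
```

```bash
python3 dd.py cu1.png 0 14 .605,-.238,.01
python3 - <<'E'
from h import *
im=cv2.imread("pics/w9.png")[:,:,::-1].copy(); H=hsv(im)
c=vision.get_calibration("wrist");K=np.array(c["K"]);W=np.eye(4);W[:3,:3]=R.from_euler('xyz',[-3.141,-.001,1.691]).as_matrix();W[:3,3]=[.5307,-.0991,.2152];T=W@np.array(c["mount"])
m=(H[...,0]>=15)&(H[...,0]<=32)&(H[...,1]>75)&(H[...,2]>50); p=proj([.531,-.0225,.098],K,T)[0]; b=blob(m,p,200); print(p,b.sum(),disc(cast(cont(b),K,T,.098)))
E
```

```text
t 29.05 tcp [ 604.8 -235.   215. ] yaw [-3.14   0.     0.656] F [ 0.4  0.6 -0.2] op 91.8 g 0.0
pred px [278.68457674 183.27655855]
1936 mec (array([ 0.60448442, -0.23936348]), 34.03705749511719, np.float64(0.8039497615925644), 54)
circle [ 0.6044 -0.2393] R 0.0334 84
slot dir 0.7559 lateral off 0.09 width 16.6 flats [[0.027, 29.112], [0.055, -29.164]] end [-0.0048 -0.0059 -0.0058 -0.0057 -0.0055 -0.0054]
[288.01196955 116.62653137] 3971 (array([ 0.5306188 , -0.02581997]), 35.087896728515624, np.float64(-0.44294929063513716), 97)
```

>>> move_arm:
  rows:
    - [0,-4,-30,0.11,-0.65]
    - [0,0,-40,0,-0.65]
    - [0,0,-40,0,-0.65]
    - [0,0,-40,0,-0.65]
    - [0,0,-30,0,-0.65]
    - [0,0,-15,0,-0.65]
    - [0,0,-8,0,-0.65]
    - [0,0,0,0,-0.65]
    - [0,0,0,0,-0.65]

```text
time: 29.95
tool_pos: [0.606, -0.2408, 0.0142]
tool_rot: [3.139, -0.001, 0.763]
contact_force: [0.9, -0.3, -0.5]
opening: 0.0762
grip_force: 0.0
```

>>> move_arm:
  newtons: 30
  rows:
    - [-1.5,1.2,-6,0,-0.65]
    - [0,0,-5,0,-0.65]
    - [0,0,0,0,0]
    - [0,0,0,0,1]
    - [0,0,0,0,1]
    - [0,0,0,0,1]
    - [0,0,0,0,1]
    - [0,0,0,0,1]

```text
time: 30.75
tool_pos: [0.6037, -0.2395, 0.0016]
tool_rot: [3.141, -0.0, 0.763]
contact_force: [-0.2, 0.3, -0.0]
opening: 0.0597
grip_force: 30.0
```

>>> move_arm:
  newtons: 40
  rows:
    - [0,0,20,0,1]
    - [0,0,40,0,1]
    - [0,0,40,0,1]
    - [-7,16,40,0.12,1]
    - [-8,18,15,0.12,1]
    - [-8,18,0,0.12,1]
    - [-8,18,0,0.12,1]
    - [-8,18,0,0.12,1]
    - [-8,18,0,0.12,1]
    - [-8,18,0,0.12,1]
    - [-8,18,0,0.09,1]
    - [0,0,0,0,1]

```text
time: 31.95
tool_pos: [0.5391, -0.0951, 0.1562]
tool_rot: [-3.14, -0.002, 1.696]
contact_force: [-0.2, -0.6, -2.5]
opening: 0.0594
grip_force: 40.0
```

Run:
```python
from h import *
im,K,T,_=shot("wrist","cu2.png"); s=state(); t=s["tool_pos"]; H=hsv(im); u=np.array([-.1217,.9925]);v=np.array([.9925,.1217])
d=np.array([531.4,-22.8])-t[:2]*1e3; print("along",d@u,"lat",d@v)
for nm,m in(("cu",(H[...,0]<=14)&(H[...,1]>75)&(H[...,1]<215)&(H[...,2]>50)),("head",((H[...,0]<5)|(H[...,0]>175))&(H[...,1]>215)&(H[...,2]>40))):
    b=blob(m); q=cont(b); print(nm,b.sum(),q.min(0),q.max(0))
```

```text
t 32.0 tcp [540.  -96.4 156.4] yaw [-3.141 -0.     1.693] F [ 1.  -0.3 -1.5] op 59.3 g 40.0
along 74.11403332720965 lat 0.4017510830171157
cu 6632 [218 207] [334 289]Traceback (most recent call last):
  File "<stdin>", line 5, in <module>
  File "h.py", line 26, in blob
    i=min(c,key=lambda i:np.hypot(*(ce[i]-near))) if near is not None else max(c,key=lambda i:st[i,4])
                                                                           ~~~^^^^^^^^^^^^^^^^^^^^^^^^
ValueError: max() iterable argument is empty
```

>>> move_arm:
  rows:
    - [0.3,0,-26,0,1]
    - [0,0,-25,0,1]
    - [0,0,0,0,1]
    - [-1.8,15,0,0,1]
    - [-1.8,15,0,0,1]
    - [-1.8,15,0,0,1]
    - [0,0,0,0,1]

```text
time: 32.7
tool_pos: [0.5353, -0.0498, 0.1064]
tool_rot: [3.141, -0.0, 1.695]
contact_force: [0.4, 0.1, -2.6]
opening: 0.0594
grip_force: 40.0
```

Run:
```python
from h import *
s=state(); t=s["tool_pos"]; u=np.array([-.1217,.9925]);v=np.array([.9925,.1217])
d=np.array([531.4,-22.8])-t[:2]*1e3; print("along",d@u,"lat",d@v)
```

```text
t 32.7 tcp [535.3 -49.8 106.4] yaw [ 3.141 -0.     1.695] F [ 0.4  0.1 -2.6] op 59.4 g 40.0
along 27.241269335797483 lat -0.6372245998461848
```

>>> move_arm:
  rows:
    - [-1.4,8,0,0,1]
    - [-1.2,8,0,0,1]
    - [-0.8,6,0,0,1]
    - [-0.2,2,0,0,1]
    - [0,0,0,0,1]

```text
time: 33.2
tool_pos: [0.5318, -0.0281, 0.1055]
tool_rot: [3.142, 0.0, 1.693]
contact_force: [0.1, 1.0, -2.1]
opening: 0.0592
grip_force: 40.0
```

>>> move_arm:
  rows:
    - [-0.1,1,0,0,1]
    - [-0.1,1,0,0,1]
    - [0,1,0,0,1]
    - [0,0,0,0,1]

```text
time: 33.6
tool_pos: [0.5316, -0.0253, 0.1054]
tool_rot: [3.142, 0.0, 1.693]
contact_force: [0.7, 1.0, -2.5]
opening: 0.0597
grip_force: 40.0
```

>>> move_arm:
  rows:
    - [-0.1,1,0,0,1]
    - [0,0,0,0,1]
    - [-0.1,1,0,0,1]
    - [0,0,0,0,1]

```text
time: 34.0
tool_pos: [0.5314, -0.0232, 0.1054]
tool_rot: [3.142, -0.0, 1.693]
contact_force: [-0.4, 0.0, -1.8]
opening: 0.0593
grip_force: 40.0
```

>>> move_arm:
  rows:
    - [0,1,0,0,1]
    - [0,0,0,0,1]
    - [0,1,0,0,1]
    - [0,0,0,0,1]

```text
time: 34.4
tool_pos: [0.5314, -0.0226, 0.1055]
tool_rot: [-3.141, 0.002, 1.693]
contact_force: [0.0, -6.2, -2.6]
opening: 0.0595
grip_force: 40.0
```

>>> move_arm:
  rows:
    - [0,-2.2,0,0,1]
    - [0,0,-3,0,1]
    - [0,0,-1.5,0,1]
    - [0,0,0,0,1]
    - [0,0,-0.6,0,1]
    - [0,0,0,0,1]

```text
time: 35.0
tool_pos: [0.5314, -0.0233, 0.1003]
tool_rot: [3.142, -0.0, 1.693]
contact_force: [0.5, 0.6, -2.0]
opening: 0.0594
grip_force: 40.0
```

>>> move_arm:
  rows:
    - [0,0,-0.6,0,1]
    - [0,0,0,0,1]
    - [0,0,-0.4,0,1]
    - [0,0,0,0,1]

```text
time: 35.4
tool_pos: [0.5315, -0.0235, 0.0995]
tool_rot: [3.141, 0.0, 1.693]
contact_force: [-0.6, 0.5, -0.5]
opening: 0.0596
grip_force: 40.0
```

Touching down; release and retreat.

>>> move_arm:
  rows:
    - [0,0,-0.2,0,1]
    - [0,0,0,0,-0.4]
    - [0,0,0,0,-0.6]
    - [0,0,0,0,-0.65]
    - [0,0,0,0,-0.65]
    - [0,0,25,0,-0.65]
    - [0,0,40,0,-0.65]
    - [0,0,40,0,-0.65]
    - [-20,0,40,0,-0.65]
    - [-45,-20,0,0,-0.65]
    - [-30,-30,0,0,-0.65]
    - [0,0,0,0,-0.65]

```text
time: 36.6
tool_pos: [0.4336, -0.0754, 0.2447]
tool_rot: [-3.141, 0.001, 1.69]
contact_force: [-1.0, 0.3, -0.1]
opening: 0.0758
grip_force: 0.0
```

>>> move_arm:
  rows:
    - [-10,-45,0,0,-0.65]
    - [-10,-45,0,0,-0.65]
    - [0,-45,0,0,-0.65]
    - [0,-45,0,0,-0.65]
    - [0,0,0,0,-0.65]
    - [0,0,0,0,-0.65]

```text
time: 37.2
tool_pos: [0.4165, -0.2539, 0.2436]
tool_rot: [-3.141, -0.001, 1.691]
contact_force: [0.2, 0.3, -0.5]
opening: 0.0754
grip_force: 0.0
```

Run:
```python
from h import *
state()
im,K,T,c=shot("scene"); s2,*_=shot("side")
cv2.imwrite("pics/end.png",np.vstack([np.hstack([cv2.resize(im[160:260,225:325],(400,400),interpolation=2),cv2.resize(s2[150:250,245:345],(400,400),interpolation=2)]),np.hstack([cv2.resize(im,(266,200),interpolation=3),cv2.resize(s2,(266,200),interpolation=3),np.zeros((200,268,3),np.uint8)])])[:,:,::-1])
```

```text
t 37.2 tcp [ 416.5 -253.9  243.6] yaw [-3.141e+00 -1.000e-03  1.691e+00] F [ 0.2  0.3 -0.5] op 75.4 g 0.0
```

View pics/end.png

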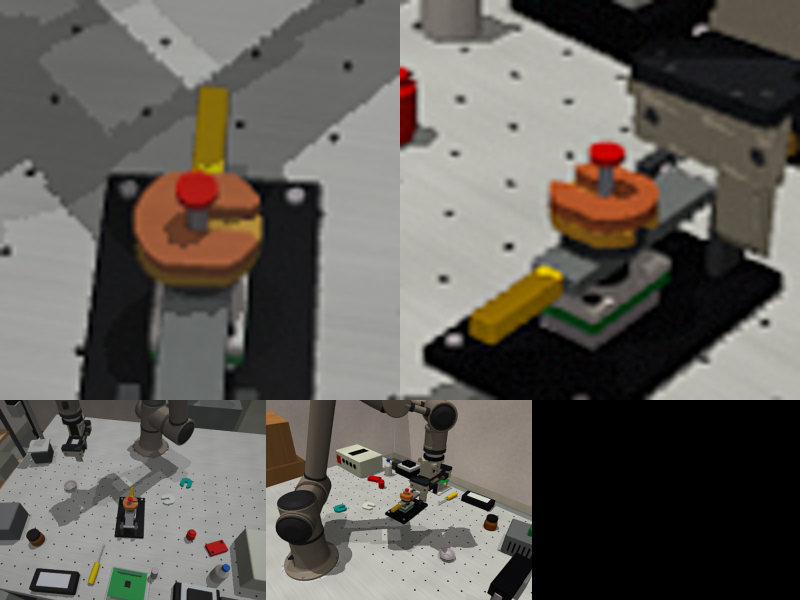

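Both discs lie flat on the seat with the rod home and the slots opposite each other. The arm is level on the block and no other brass or copper disc is on the table.

```bash
python3 -c "
from cell import workorder; print(workorder.hand_in())"
```

```text
the job is handed in; nothing more can be done
None
```

The job is handed in: the sample lies centred under the lowered press arm, and both discs found on the table (brass, then copper) are on the hanger with the rod home and their slots half a turn apart.

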